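Move a mould carrier over the end stop and park it against the sprung stop

TASK

Lift the carrier with the blue grip off its rail, over the red end stop, hang it on the green-ended start of the next rail, and slide it along that rail until it has pushed the red plunger fully home, then let go and leave it parked there. Do it gently, never forcing it against either rail or its stops with 25 N or more, and leave the orange carrier and the other things on the bench where they are.

Things in the scene. Friction and masses are not known exactly. Their poses are not given: they have to be found in the camera images.
- carrier: mould carrier with blue grip, 0.45 kg: inverted-U steel saddle 56 mm long (x, along the rail), slot 16 mm wide and 36 mm deep, flaring to a mouth 48 mm below the origin; aluminium mould halves on its sides (50 mm wide in all). Origin: middle of the slot's roof, which rests on the rail; z up
- carrier_grip (a point): middle of the blue carrier's upright grip block, 50 mm above the carrier's origin. The block is 30 mm along the rail, 14 mm across it (grip it across) and reaches from 24 to 70 mm above the carrier's origin
- spare: the same carrier with an orange grip, hanging farther back on the first rail; leave it alone
- rail_a: first rail: aluminium flat bar 10 mm thick, 24 mm high, 220 mm long along its x axis, top 150 mm above the table, on rubber mounts (1 mm per 6 N), two thin posts and a grey base 100 mm wide; a red stop 15 mm high and 8 mm long stands on its top at each end. Origin: on the table under the rail's middle; x points along the rail towards the second rail
- a_stop (a point): top centre of the red end stop at the end of the first rail nearest the second rail
- rail_b: second rail: the same bar and mounts, 260 mm long along its x axis, top 150 mm above the table, no stop at its start (green end). Origin: on the table under its middle; x points along the rail away from the first rail. Out of line with the first rail by up to 40 mm and 0.15 rad. A collar with yellow buffer and red plunger is clamped somewhere on its far part
- b_entry (a point): centre of the rail's top at the green start end of the second rail, axes as the rail. Room to hang the carrier: its middle 30 to 70 mm along from here. The free plunger's face stands 110 to 195 mm from here: where is not reported and must be felt or seen
- plunger (a joint): red plunger, a 20 mm disc centred 12 mm above the rail's top, facing the green end: metres pushed in along the rail, 0 free, 0.012 fully home. Light spring (0.5 N, 1.2 N at home): the parked carrier's friction holds it in. Past home the yellow buffer resists with 3 N at once and 5 N per mm more, for 12 mm: the rise of the pushing force tells it is home
- mould: closed aluminium mould block 70 x 60 x 43 mm, origin under its centre; leave alone
- beaker: white plastic beaker 68 mm wide, 85 mm high, origin under its centre; leave alone
- driver: yellow-handled screwdriver lying on the bench; leave alone
- spanner: steel spanner lying on the bench; leave alone
- tray: small open black tray 110 x 90 x 30 mm, origin under its centre; leave alone
Not all that is in view belongs to the job. What is shaped like the carrier but purple or turquoise is not meant. Leave any pink look-alike of the rail_a alone.

How it is judged:
On the way, in this order (a step that is already met when the one before it is completed fails the run):
1. the carrier with the blue grip is lifted clear of the first rail, higher than the end stop (z of carrier in the frame of rail_a above 0.167 m), for 0.1 s.
2. the carrier hangs on the start of the second rail (its middle at most 85 mm from the green end), with the plunger still free (y of carrier in the frame of rail_b between -0.005 and 0.005 m and z of carrier in the frame of rail_b between 0.146 and 0.154 m and angle between the x axis of carrier and the x axis of rail_b, either way round below 0.15 rad and angle between carrier's own z axis and vertical below 0.1 rad and x of carrier in the frame of rail_b between -0.125 and -0.045 m and contact force between carrier and rail_b above 0.8 N and value of joint plunger below 0.002 m), for 0.1 s.
At the end, for the whole second after the job is handed in: the blue-gripped carrier hangs on the second rail (within 4 mm in height and 5 mm sideways, within 0.15 rad of the rail's line, within 0.1 rad of upright), released and at rest, holding the plunger at least 10 of its 12 mm in (y of carrier in the frame of rail_b between -0.005 and 0.005 m and z of carrier in the frame of rail_b between 0.146 and 0.154 m and angle between the x axis of carrier and the x axis of rail_b, either way round below 0.15 rad and angle between carrier's own z axis and vertical below 0.1 rad and value of joint plunger above 0.01 m and linear speed of carrier below 0.01 m/s and contact force between carrier and the fingers below 0.1 N); the robot touches nothing.
It fails at once if the carrier is forced against the first rail or its stop with 25 N or more (contact force between carrier and rail_a above 25 N).
It fails at once if the carrier is forced against the second rail, its plunger or buffer with 25 N or more (contact force between carrier and rail_b above 25 N).
It fails at once if the orange carrier is moved by more than 15 mm (distance of spare from where it was at the start of the episode above 0.015 m).
It fails at once if another thing on the bench (mould, beaker, screwdriver, spanner, tray) is moved by more than 15 mm (distance of any of mould, beaker, driver, spanner, tray from where it was at the start of the episode above 0.015 m).
It also fails if it takes over 51 s, if anything falls off the work surface, if the arm or the gripper's body presses on something with over 40 N, if the wrist force passes 120 N, or if a joint passes its speed limit or range.

ROBOT

A 6-joint arm with a two-finger parallel gripper is mounted at the origin on the work surface. World frame = base frame: x ahead of the robot, y to its left, z up, the work surface at z = 0. Lengths are in m, angles in rad, forces in N, time in s.
With the tool pointing down it reaches from about 0.4 to 0.825 m from the base axis. Payload 7 kg.
Tool frame: the origin (TCP) lies midway between the tips of the shut fingers; the grasp point (between the pads) lies behind it (env.grip_depth is the z of the grasp point in the tool frame, in m); z points along the fingers, y is the direction in which the jaws open and shut (so a half turn about z gives the same grasp; the last joint's range is limited). The gripper opens to 85 mm and grips with 20 to 120 N. Pads are 22 mm wide; open, the fingers measure 114 mm over their backs; the gripper's body (76 mm by 85 mm) begins 54 mm behind the grasp point. The pads swing forward as they close: fully open they stand 13 mm farther back than shut.
Start: joints at [-0.913, 0.359, 0.012, 0, -1.224, -0.288], TCP at [0.244, -0.629, 0.231] pointing down, gripper open.
Joint ranges: [-3.07, 3.07], [-1.43, 2.12], [-1.02, 1.25], [-3.03, 1.67], [-3.05, -0], [-3.03, 3.03]. Speed limits (rad/s): [2.39, 2.39, 3.01, 3.14, 3.14, 3.14].

INTERFACE

Orientations are given as a rotation vector (axis times angle).
In Python, from station import state, grab_frame, ticket, env gives the robot as it stands.
- The arm moves only by the tool arm_command, never from a script. Its arguments are lists of equal length, an entry for each row: "slide": the shift along the tool's x, y, z in units of 25 mm (1.0 is 25 mm), a list of three; "turn": the turn, a rotation vector about the tool's x, y, z in units of 5 degrees (1.0 is 5 degrees), a list of three; "fingers": the opening, from 0 (shut) to 1 (fully open). In form: {"slide": [[dx, dy, dz], ...], "turn": [[wx, wy, wz], ...], "fingers": [fingers, ...]}. A call has 1 to 20 rows; each row is the pose to reach, as a shift and turn from the pose commanded when the call began, along the tool's axes at that moment; what a row does not reach only later rows make up. A row lasts 1/12 s, in which the tool goes at most 41.7 mm and 7.16 degrees, less where a joint would pass 70% of its speed; a pose out of reach is approached as far as the arm can. A call with a gripper value outside its range is refused whole. The fingers move at their own pace and stop on an object; "newtons" is the grip in N (left out, the last holds). Time passes only in rows, so rows that repeat a pose let the fingers close. It gives the time, the measured TCP pose, the force and the opening at its end, in the units of the state.
- state(): the state, without advancing time (a new reading comes with each control period).
- grab_frame(name): name is "side" or "top"; returns a dict with "pixels" (384x512x3 uint8, red, green, blue), "mtx" (3x3 intrinsics, pixels), "R" (3x3) and "t" (3): a world point X has camera coordinates R X + t. Camera axes: x right, y down, z forward; pixel columns grow to the right and rows downward; lengths in m; the calibration is good to about 2 mm. A picture is of the moment at which its call begins. There is no depth.
- ticket.job_done(): hands the job in, once; it reports no verdict.
The state is a dict: "time": time; "q": joint angles; "qd": joint speeds; "joint_torque": joint torques, N m; "ee_pos": TCP position; "ee_rot": TCP orientation; "contact_force": force on the tool from outside, world axes, zero at the start; "wrist_torque": the same for the moment, N m; "finger_gap": opening from 0.0 (shut) to 1.0 (fully open).
Only numpy, scipy, OpenCV 4.12 (cv2) and the standard library are available. Lean on these libraries where they do the work, as an engineer would, in place of code of your own. Each camera call takes 0.05 s, during which the arm holds its last target.

## Working session

There is one attempt and no reset: what is moved stays moved. The work goes in short steps, Python scripts to look and compute and a tool call to move; the robot and the scene stay as the last step left them, time stands still between calls to the robot, and variables do not carry over. Pictures are saved under pics/ and viewed, and the job is handed in when it is done.

Besides the shell and the picture viewer there is one more tool, called after "Call:" by a JSON object that holds its "name" and its "arguments". arm_command: Moves the arm, as the interface text tells. Its arguments: {"type":"object","properties":{"slide":{"type":"array"},"turn":{"type":"array"},"fingers":{"type":"array"},"newtons":{"type":"number"}},"required":["slide","turn","fingers"]}

```bash
mkdir -p pics; ls
python3 - <<'E'
from station import state, grab_frame, ticket, env
import cv2,pickle
print(state()); print([a for a in dir(env) if a[0]!='_'], env.grip_depth)
for n in("side","top"):
    f=grab_frame(n); pickle.dump(f,open(n+"0.pkl","wb")); cv2.imwrite(f"pics/{n}0.png",f["pixels"][:,:,::-1]); print(n,f["mtx"],f["R"],f["t"])
E
```

```text
pics
{'time': 0.0, 'q': array([-9.12909343e-01,  3.59358867e-01,  1.10736424e-02, -3.34975116e-04,
       -1.22409756e+00, -2.88080082e-01]), 'qd': array([-0.00019705,  0.00072723, -0.00138667,  0.00188568,  0.00036142,
       -0.00042591]), 'joint_torque': array([-1.83499244e-03, -5.83327746e+01,  2.93402267e+01,  6.93644464e+00,
       -6.22397522e-03,  1.16819109e-05]), 'ee_pos': array([ 0.24375778, -0.62894248,  0.23039097]), 'ee_rot': array([ 5.7732933e-01, -3.0876383e+00, -2.4434406e-03]), 'contact_force': array([-0.56314052, -1.11737716, -0.02446525]), 'wrist_torque': array([ 0.00859224, -0.0247435 , -0.02276415]), 'finger_gap': 0.9983174632628063}
['IKError', 'grip_depth'] -0.0187
side [[373.39426922   0.         251.75198967]
 [  0.         373.39426922 193.3967326 ]
 [  0.           0.           1.        ]] [[-0.7393824  -0.67295174  0.02120449]
 [-0.44606827  0.46602562 -0.76409634]
 [ 0.50431813 -0.57441803 -0.64475356]] [0.40124922 0.32720291 0.88092801]
top [[422.05760751   0.         256.77119165]
 [  0.         422.05760751 189.95941398]
 [  0.           0.           1.        ]] [[ 1.97513683e-02 -9.99797990e-01  3.72325364e-03]
 [-9.89748008e-01 -2.00794246e-02 -1.41406146e-01]
 [ 1.41452342e-01 -8.92117994e-04 -9.89944665e-01]] [0.04170039 0.51136489 0.94202319]
```

View pics/side0.png

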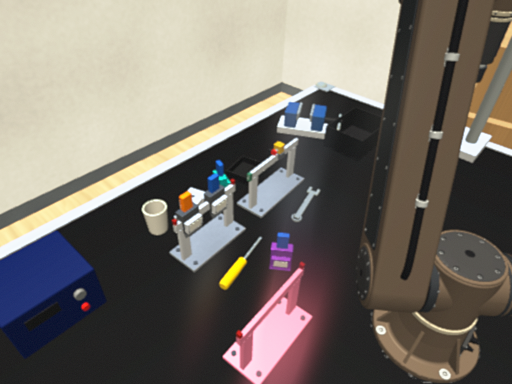

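View pics/top0.png

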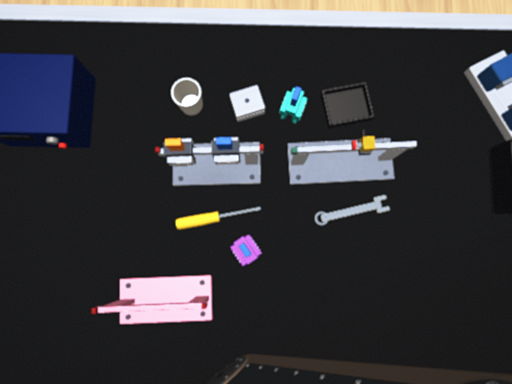

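The first rail is at about (210,150) in the top view, with orange at (175,145) and blue at (223,145). The second rail is at about (350,147), with its green end at (294,150), the red plunger at (354,145) and the yellow buffer at (368,143). I'll enlarge both.

Run:
```python
import cv2
t=cv2.imread("pics/top0.png"); s=cv2.imread("pics/side0.png")
cv2.imwrite("pics/tA.png",cv2.resize(t[120:195,150:270],None,fx=6.6,fy=6.6,interpolation=cv2.INTER_CUBIC))
cv2.imwrite("pics/tB.png",cv2.resize(t[120:195,280:420],None,fx=5.7,fy=5.7,interpolation=cv2.INTER_CUBIC))
cv2.imwrite("pics/sAB.png",cv2.resize(s[130:270,165:310],None,fx=4.2,fy=4.2,interpolation=cv2.INTER_CUBIC))
```

```text
(no output)
```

View pics/tA.png

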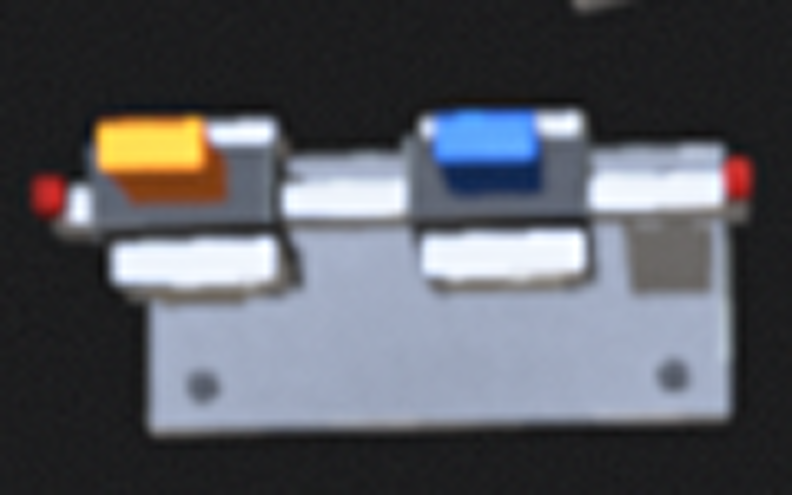

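View pics/tB.png

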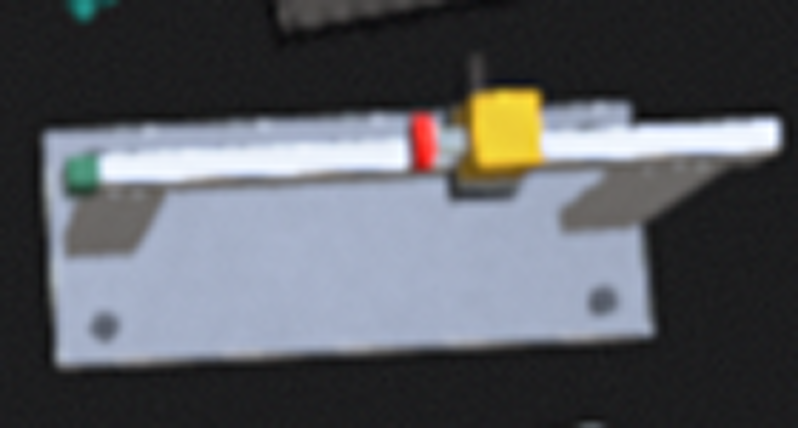

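View pics/sAB.png

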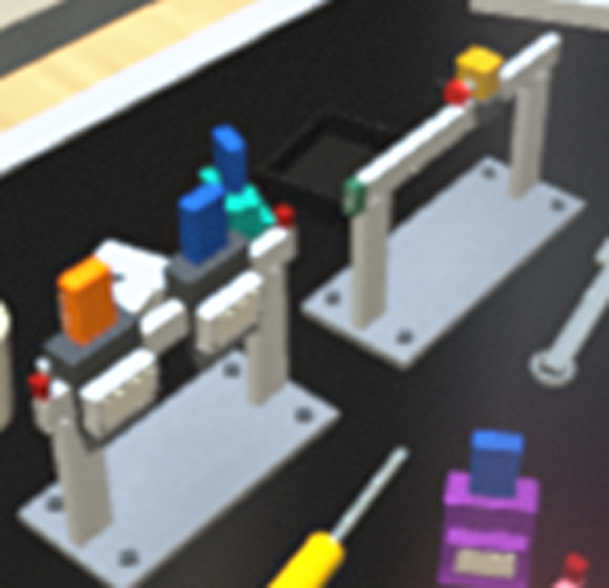

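```bash
cat > h.py <<'E'
import numpy as np, pickle
def ray(f,u,v,z):
    d=f["R"].T@np.linalg.inv(f["mtx"])@np.array([u,v,1.]); c=-f["R"].T@f["t"]
    return c+d*(z-c[2])/d[2]
def proj(f,X):
    p=f["mtx"]@(f["R"]@np.asarray(X)+f["t"]); return p[:2]/p[2]
def uc(p,s,o): return (p[0]+.5)/s-.5+o[0],(p[1]+.5)/s-.5+o[1]
E
python3 - <<'E'
from h import *
t=pickle.load(open("top0.pkl","rb")); s=pickle.load(open("side0.pkl","rb"))
A=lambda p,z: ray(t,*uc(p,6.6,(150,120)),z)
B=lambda p,z: ray(t,*uc(p,5.7,(280,120)),z)
S=lambda X:(np.array(proj(s,X))-[165,130]+.5)*4.2-.5
P={}
for n,f,p,z in [("gTL",A,(433,112),.22),("gTR",A,(537,110),.22),("gBR",A,(540,160),.22),("gBL",A,(437,163),.22),("gc",A,(487,136),.22),
 ("a1",A,(80,207),.15),("a2",A,(345,198),.15),("a3",A,(655,187),.15),("stopL",A,(47,188),.165),("stopR",A,(738,176),.165),
 ("b0",B,(66,173),.15),("b1",B,(781,135),.15),("bm",B,(250,163),.15),("pl",B,(412,141),.162),("plR",B,(436,141),.162),("yel",B,(470,130),.17)]:
    X=f(p,z); P[n]=X; print(n,X.round(4),"side crop",S(X).round(0))
dist=lambda a,b:np.linalg.norm(P[a]-P[b]); print(dist("stopL","stopR"),dist("b0","b1"),dist("b0","pl"))
for a,b in (("gTL","gTR"),("gBL","gBR"),("a1","a3"),("b0","b1"),("stopL","stopR")):
    d=P[b]-P[a]; print(a,b,np.arctan2(d[1],d[0]))
print(ray(t,*uc((487,136),6.6,(150,120)),.22))
E
```

```text
gTL [0.5857 0.1336 0.22  ] side crop [174. 203.]
gTR [0.5869 0.1035 0.22  ] side crop [209. 180.]
gBR [0.5721 0.1022 0.22  ] side crop [227. 189.]
gBL [0.5706 0.132  0.22  ] side crop [193. 212.]
gc [0.5789 0.1178 0.22  ] side crop [201. 196.]
a1 [0.5718 0.2505 0.15  ] side crop [ 50. 393.]
a2 [0.5764 0.1675 0.15  ] side crop [150. 322.]
a3 [0.582  0.0703 0.15  ] side crop [255. 246.]
stopL [0.5741 0.2575 0.165 ] side crop [ 36. 379.]
stopR [0.5823 0.0444 0.165 ] side crop [282. 211.]
b0 [ 0.5795 -0.0176  0.15  ] side crop [348. 190.]
b1 [ 0.5991 -0.2787  0.15  ] side crop [553.  36.]
bm [ 0.5846 -0.0846  0.15  ] side crop [407. 146.]
pl [ 0.5909 -0.141   0.162 ] side crop [451.  97.]
plR [ 0.5911 -0.1497  0.162 ] side crop [458.  92.]
yel [ 0.5933 -0.1599  0.17  ] side crop [466.  76.]
0.2133033941314545 0.2617482438661084 0.12449605351102887
gTL gTR -1.530228640546253
gBL gBR -1.5201966863634835
a1 a3 -1.5144953654704258
b0 b1 -1.4958305871403301
stopL stopR -1.5323099524017816
[0.57888707 0.11777645 0.22      ]
```

```bash
cat >> h.py <<'E'
from scipy.spatial.transform import Rotation as Ro
def plan(p,yaw,st=None):
    """slide/turn units to reach TCP pos p, pointing down, tool x at world angle yaw"""
    if st is None:
        from station import state; st=state()
    R=Ro.from_rotvec(st["ee_rot"])
    x=np.array([np.cos(yaw),np.sin(yaw),0]); z=np.array([0,0,-1.]); T=Ro.from_matrix(np.c_[x,np.cross(z,x),z])
    return (R.inv().apply(np.array(p)-st["ee_pos"])/.025).round(3),(np.degrees((R.inv()*T).as_rotvec())/5).round(3)
E
python3 - <<'E'
from h import *
print(plan([.579,.118,.29],-1.525)); print(plan([.40,-.25,.30],-2.2))
E
```

```text
(array([-23.298,  23.019,  -2.351]), array([ 1.6000e-02,  9.0000e-03, -1.4289e+01]))
(array([-11.304,  11.881,  -2.765]), array([ 1.700e-02,  3.000e-03, -6.554e+00]))
```

Call:
{"name": "arm_command", "arguments": {"slide": [[0,0,-1.5],[-1.2,1.2,-2.35],[-2.4,2.4,-2.35],[-3.6,3.6,-2.35],[-4.8,4.8,-2.35],[-6,6,-2.35],[-7.2,7.2,-2.35],[-8.4,8.4,-2.35],[-9.6,9.6,-2.35],[-10.8,10.8,-2.35],[-12,12,-2.35],[-13.2,13.2,-2.35],[-14.4,14.3,-2.35],[-15.6,15.5,-2.35],[-16.8,16.6,-2.35],[-18,17.8,-2.35],[-19.2,19,-2.35],[-20.4,20.2,-2.35],[-21.6,21.4,-2.35],[-22.6,22.4,-2.35]], "turn": [[0,0,0],[0,0,-0.8],[0,0,-1.6],[0,0,-2.4],[0,0,-3.2],[0,0,-4],[0,0,-4.8],[0,0,-5.6],[0,0,-6.4],[0,0,-7.2],[0,0,-8],[0,0,-8.8],[0,0,-9.6],[0,0,-10.4],[0,0,-11.2],[0,0,-12],[0,0,-12.8],[0,0,-13.6],[0,0,-14.29],[0,0,-14.29]], "fingers": [1,1,1,1,1,1,1,1,1,1,1,1,1,1,1,1,1,1,1,1], "newtons": 40}}

```text
time: 1.77
ee_pos: [0.5651, 0.0915, 0.2899]
ee_rot: [2.276, -2.165, -0.0]
contact_force: [2.0, -1.3, 0.8]
finger_gap: 0.999
```

Run:
```python
from h import *
from station import *
s=state(); print(s["time"],s["ee_pos"],s["q"].round(3),s["qd"].round(2))
print(plan([.579,.118,.29],-1.525))
```

```text
1.7667 [0.56512081 0.09147156 0.28991798] [ 0.502  0.158 -0.126 -0.    -1.287 -0.452] [ 0.59  0.45  0.54  0.   -0.08 -0.68]
(array([-1.032, -0.608, -0.003]), array([0.003, 0.001, 0.051]))
```

Call:
{"name": "arm_command", "arguments": {"slide": [[0,0,0],[0,0,0],[0,0,0]], "turn": [[0,0,0],[0,0,0],[0,0,0]], "fingers": [1,1,1]}}

```text
time: 2.02
ee_pos: [0.5646, 0.0895, 0.2894]
ee_rot: [2.272, -2.168, -0.001]
contact_force: [0.5, -0.0, 0.1]
finger_gap: 1.004
```

Run:
```python
from h import *
from station import *
s=state(); print(s["time"],s["ee_pos"],s["contact_force"])
print(plan([.579,.118,.29],-1.525),plan([.579,.118,.185],-1.525))
```

```text
2.0167 [0.5646133  0.08950876 0.28936046] [ 0.49626347 -0.00104197  0.14929287]
(array([-1.111, -0.628, -0.027]), array([ 0.016, -0.006,  0.011])) (array([-1.114, -0.634,  4.173]), array([ 0.016, -0.006,  0.011]))
```

Call:
{"name": "arm_command", "arguments": {"slide": [[-0.6,-0.3,0],[-1.11,-0.63,0],[-1.11,-0.63,0.5],[-1.11,-0.63,1.1],[-1.11,-0.63,1.4],[-1.11,-0.63,1.4],[-1.11,-0.63,1.4]], "turn": [[0,0,0],[0,0,0],[0,0,0],[0,0,0],[0,0,0],[0,0,0],[0,0,0]], "fingers": [1,1,1,1,1,1,1]}}

```text
time: 2.6
ee_pos: [0.5795, 0.1175, 0.2552]
ee_rot: [2.271, -2.17, 0.0]
contact_force: [0.8, -0.1, 1.2]
finger_gap: 0.999
```

Run:
```python
from h import *
from station import *
import cv2
s=state(); print(s["time"],s["ee_pos"],s["contact_force"])
for n in("side","top"):
    f=grab_frame(n); pickle.dump(f,open(n+"1.pkl","wb")); p=f["pixels"][:,:,::-1]
    p=p[110:270,150:310] if n=="side" else p[90:210,130:290]
    cv2.imwrite(f"pics/{n}1.png",cv2.resize(p,None,fx=3.7,fy=3.7,interpolation=cv2.INTER_CUBIC)) 
print(plan([.579,.118,.185],-1.525))
```

```text
2.6 [0.57954242 0.11745645 0.25515478] [ 0.83642044 -0.07512762  1.21817553]
(array([-0.012,  0.041,  2.842]), array([-0.015,  0.003, -0.001]))
```

View pics/side1.png

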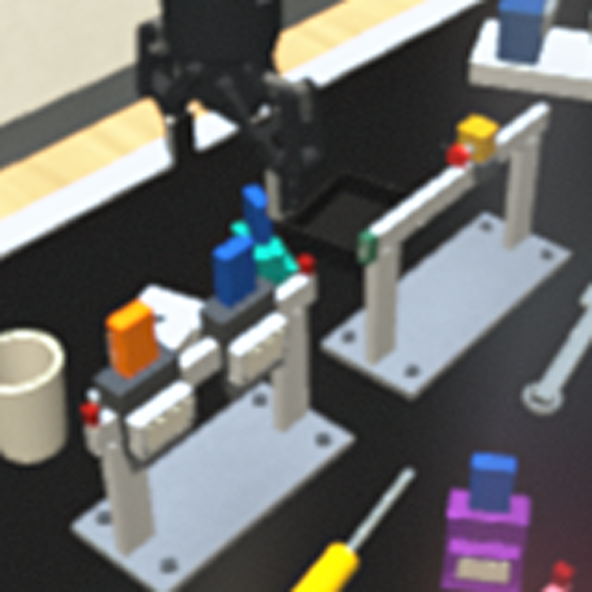

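View pics/top1.png

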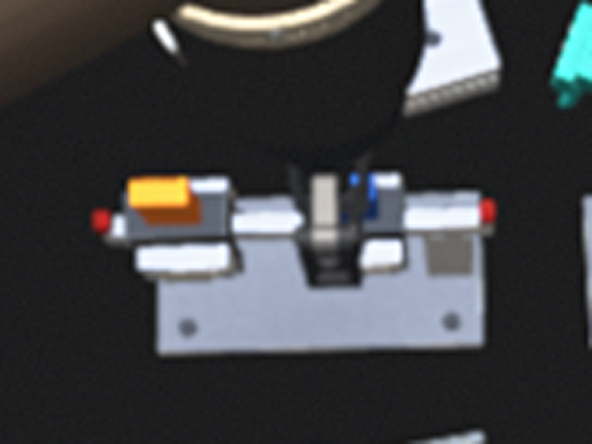

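Run:
```python
from h import *
for n,o in(("side",(150,110)),("top",(130,90))):
    f=pickle.load(open(n+"1.pkl","rb"))
    for X in([.5795,.1175,.268],[.537,.1175,.268],[.622,.1175,.268],[.579,.118,.22]): print(n,X,(proj(f,X)-o)*3.7)
```

```text
side [0.5795, 0.1175, 0.268] [227.48202425 188.14744922]
side [0.537, 0.1175, 0.268] [271.60926287 214.05144126]
side [0.622, 0.1175, 0.268] [185.33692224 163.4070299 ]
side [0.579, 0.118, 0.22] [230.77345518 245.20417937]
top [0.5795, 0.1175, 0.268] [338.67869888 158.94702877]
top [0.537, 0.1175, 0.268] [335.89538563 244.54703086]
top [0.622, 0.1175, 0.268] [341.41824391  74.69310555]
top [0.579, 0.118, 0.22] [345.01918021 185.45109084]
```

Call:
{"name": "arm_command", "arguments": {"slide": [[0,0,0.5],[0,0,1],[0,0,1.5],[0,0,2],[0,0,2.5],[0,0,2.8],[0,0,2.8],[0,0,2.8],[0,0,2.8]], "turn": [[0,0,0],[0,0,0],[0,0,0],[0,0,0],[0,0,0],[0,0,0],[0,0,0],[0,0,0],[0,0,0]], "fingers": [1,1,1,1,1,1,0.6,0.45,0.35]}}

```text
time: 3.45
ee_pos: [0.5801, 0.1179, 0.1862]
ee_rot: [-2.271, 2.169, -0.001]
contact_force: [0.3, -0.4, 0.7]
finger_gap: 0.601
```

Call:
{"name": "arm_command", "arguments": {"slide": [[0,0,0],[0,0,0],[0,0,0],[0,0,0]], "turn": [[0,0,0],[0,0,0],[0,0,0],[0,0,0]], "fingers": [0.3,0.26,0.22,0.2], "newtons": 40}}

```text
time: 3.78
ee_pos: [0.5796, 0.1179, 0.1854]
ee_rot: [-2.272, 2.169, -0.0]
contact_force: [0.4, -0.0, -0.4]
finger_gap: 0.197
```

Call:
{"name": "arm_command", "arguments": {"slide": [[0,0,0],[0,0,0],[0,0,0],[0,0,0]], "turn": [[0,0,0],[0,0,0],[0,0,0],[0,0,0]], "fingers": [0.17,0.15,0.1,0], "newtons": 40}}

```text
time: 4.12
ee_pos: [0.5793, 0.1177, 0.1851]
ee_rot: [2.272, -2.17, -0.0]
contact_force: [-1.3, -0.0, 2.1]
finger_gap: 0.159
```

Run:
```python
from h import *
from station import *
s=state(); print(s["time"],s["ee_pos"],s["contact_force"],s["wrist_torque"],s["finger_gap"])
```

```text
4.1167 [0.5792626  0.11774536 0.18512881] [-1.34698189 -0.04156326  2.12588699] [0.10612658 0.76336305 0.01560149] 0.1588359722099529
```

Call:
{"name": "arm_command", "arguments": {"slide": [[0,0,-0.1],[0,0,-0.3],[0,0,-0.6],[0,0,-0.9],[0,0,-1.2],[0,0,-1.6],[0,0,-2],[0,0,-2.4],[0,0,-2.8],[0,0,-3.1],[0,0,-3.2],[0,0,-3.2],[0,0,-3.2],[0,0,-3.2]], "turn": [[0,0,0],[0,0,0],[0,0,0],[0,0,0],[0,0,0],[0,0,0],[0,0,0],[0,0,0],[0,0,0],[0,0,0],[0,0,0],[0,0,0],[0,0,0],[0,0,0]], "fingers": [0,0,0,0,0,0,0,0,0,0,0,0,0,0]}}

```text
time: 5.28
ee_pos: [0.5791, 0.1177, 0.2643]
ee_rot: [2.271, -2.169, -0.001]
contact_force: [-0.5, -0.2, -4.5]
finger_gap: 0.157
```

Run:
```python
from h import *
from station import *
import cv2
s=state(); print(s["time"],s["ee_pos"],s["contact_force"],s["wrist_torque"],s["finger_gap"])
for n in("side","top"):
    f=grab_frame(n); pickle.dump(f,open(n+"2.pkl","wb")); p=f["pixels"][:,:,::-1]
    p=p[110:270,150:310] if n=="side" else p[90:210,130:290]
    cv2.imwrite(f"pics/{n}2.png",cv2.resize(p,None,fx=3.7,fy=3.7,interpolation=cv2.INTER_CUBIC))
```

```text
5.2833 [0.57905792 0.1177109  0.26433765] [-0.47036104 -0.23784884 -4.52415025] [-0.00166746  0.01200891  0.01108409] 0.15682378664795155
```

View pics/side2.png

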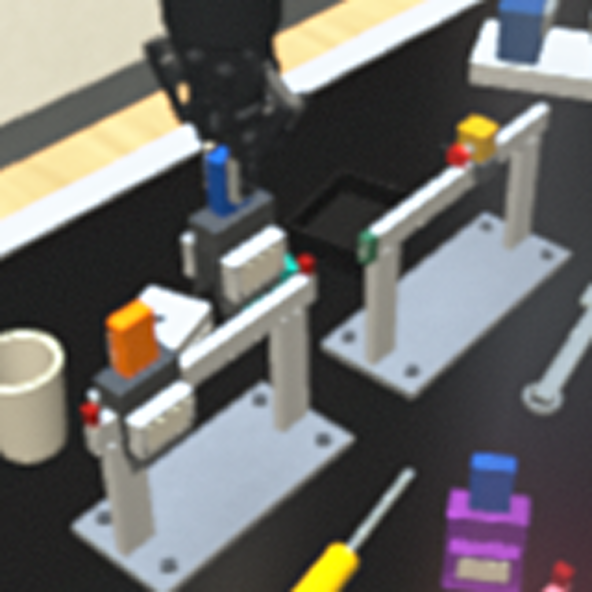

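View pics/top2.png

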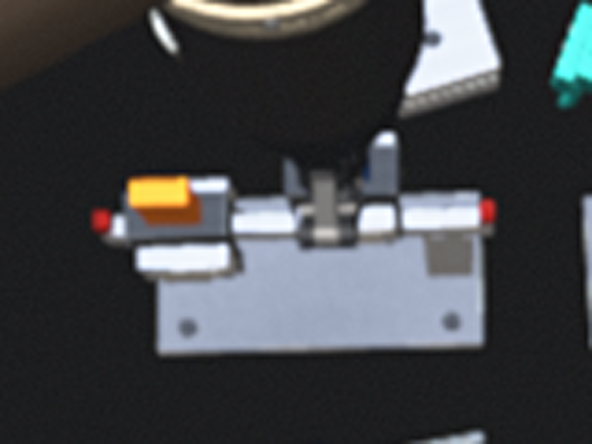

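Run:
```python
from h import *
for n,o in(("side",(150,110)),("top",(130,90))):
    f=pickle.load(open(n+"2.pkl","rb")); u=np.array([np.cos(-1.525),np.sin(-1.525),0]); w=np.array([-u[1],u[0],0])
    for a in(-.028,.028):
      for b in(-.012,.012):
        for z in (.253,): X=np.array([.579,.1177,z])+a*u+b*w; print(n,a,b,z,((proj(f,X)-o+.5)*3.7-.5).round(1))
    for a in (-.015,.015):
      for b in (-.007,.007):
        X=np.array([.579,.1177,.299])+a*u+b*w; print(n,'griptop',a,b,((proj(f,X)-o+.5)*3.7-.5).round(1))
import cv2
p=cv2.imread("pics/side2.png")[120:330,150:330]; cv2.imwrite("pics/s2z.png",cv2.resize(p,None,fx=2.8,fy=2.8,interpolation=cv2.INTER_CUBIC))
p=cv2.imread("pics/top2.png")[100:280,260:430]; cv2.imwrite("pics/t2z.png",cv2.resize(p,None,fx=3,fy=3,interpolation=cv2.INTER_CUBIC))
```

```text
side -0.028 -0.012 0.253 [213.6 233.6]
side -0.028 0.012 0.253 [188.2 219.4]
side 0.028 -0.012 0.253 [271.2 196.8]
side 0.028 0.012 0.253 [246.  183.5]
side griptop -0.015 -0.007 [218.4 165. ]
side griptop -0.015 0.007 [203.1 157. ]
side griptop 0.015 -0.007 [250.3 145.9]
side griptop 0.015 0.007 [235.1 138.2]
top -0.028 -0.012 0.253 [285.6 194.6]
top -0.028 0.012 0.253 [285.2 147.5]
top 0.028 -0.012 0.253 [399.  191.8]
top 0.028 0.012 0.253 [398.  144.8]
top griptop -0.015 -0.007 [302.3 158.4]
top griptop -0.015 0.007 [302.  129.3]
top griptop 0.015 -0.007 [366.8 156.8]
top griptop 0.015 0.007 [366.3 127.7]
```

View pics/s2z.png

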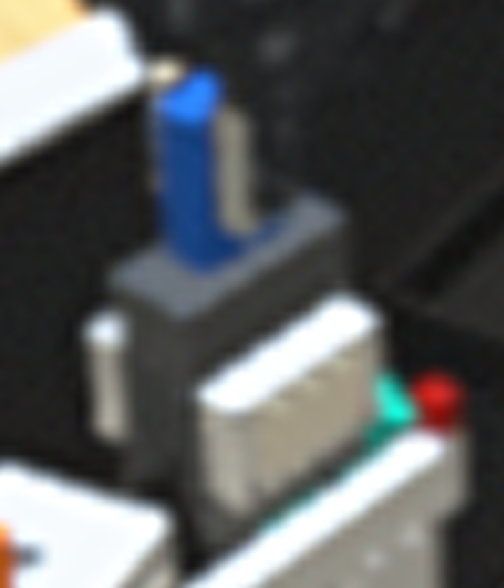

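View pics/t2z.png

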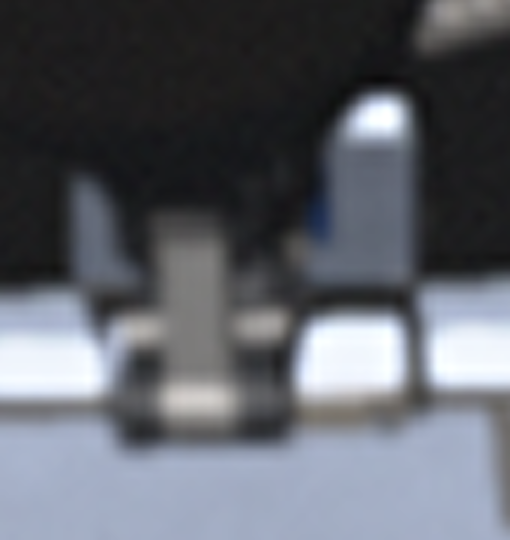

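Run:
```python
from h import *
print(plan([.583,-.0685,.264],-1.496))
```

```text
(array([7.447, 0.188, 0.017]), array([ 0.013, -0.005, -0.33 ]))
```

Call:
{"name": "arm_command", "arguments": {"slide": [[0.2,0,0],[0.7,0,0],[1.4,0,0],[2.2,0.05,0],[3,0.1,0],[3.8,0.1,0],[4.6,0.1,0],[5.4,0.15,0],[6.1,0.19,0],[6.7,0.19,0],[7.1,0.19,0],[7.35,0.19,0],[7.45,0.19,0],[7.45,0.19,0],[7.45,0.19,0],[7.45,0.19,0]], "turn": [[0,0,0],[0,0,0],[0,0,0],[0,0,0],[0,0,-0.1],[0,0,-0.2],[0,0,-0.33],[0,0,-0.33],[0,0,-0.33],[0,0,-0.33],[0,0,-0.33],[0,0,-0.33],[0,0,-0.33],[0,0,-0.33],[0,0,-0.33],[0,0,-0.33]], "fingers": [0,0,0,0,0,0,0,0,0,0,0,0,0,0,0,0]}}

```text
time: 6.72
ee_pos: [0.5833, -0.0679, 0.2651]
ee_rot: [-2.304, 2.136, 0.0]
contact_force: [0.4, 1.1, -4.5]
finger_gap: 0.158
```

Run:
```python
from h import *
from station import *
import cv2
s=state(); print(s["time"],s["ee_pos"],s["contact_force"],s["wrist_torque"],s["finger_gap"])
for n in("side","top"):
    f=grab_frame(n); pickle.dump(f,open(n+"3.pkl","wb")); p=f["pixels"][:,:,::-1]
    p=p[110:230,210:330] if n=="side" else p[110:200,280:400]
    cv2.imwrite(f"pics/{n}3.png",cv2.resize(p,None,fx=5,fy=5,interpolation=cv2.INTER_CUBIC)) 
print(plan([.583,-.0685,.264],-1.496))
```

```text
6.7167 [ 0.58330813 -0.06787429  0.2650511 ] [ 0.38695642  1.08522555 -4.47288044] [ 0.02093144 -0.04659657  0.02694732] 0.15765555111034188
(array([0.026, 0.013, 0.041]), array([0.   , 0.001, 0.01 ]))
```

View pics/side3.png

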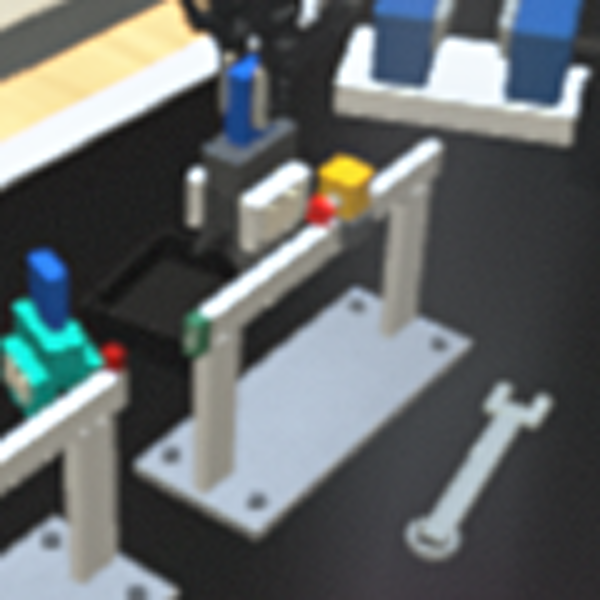

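View pics/top3.png

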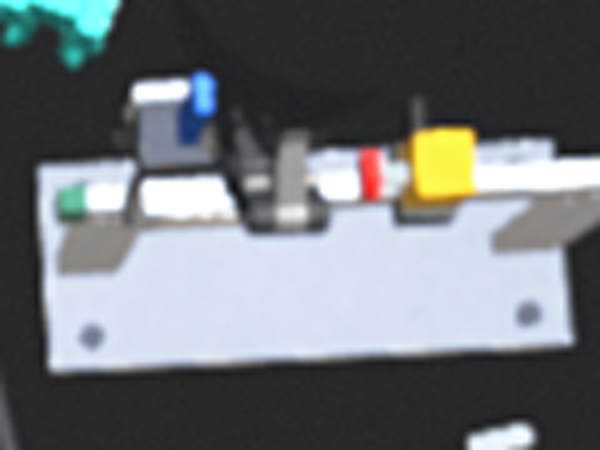

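Call:
{"name": "arm_command", "arguments": {"slide": [[0,0,0.4],[0,0,0.8],[0,0,1.1],[0,0,1.3],[0,0,1.5],[0,0,1.7],[0,0,1.9],[0,0,1.9],[0,0,1.9]], "turn": [[0,0,0],[0,0,0],[0,0,0],[0,0,0],[0,0,0],[0,0,0],[0,0,0],[0,0,0],[0,0,0]], "fingers": [0,0,0,0,0,0,0,0,0]}}

```text
time: 7.57
ee_pos: [0.5832, -0.0686, 0.2173]
ee_rot: [2.303, -2.137, -0.0]
contact_force: [-0.1, 0.2, -3.6]
finger_gap: 0.159
```

Run:
```python
from h import *
from station import *
import cv2
s=state(); print(s["time"],s["ee_pos"],s["contact_force"],s["wrist_torque"],s["finger_gap"])
for n in("side","top"):
    f=grab_frame(n); pickle.dump(f,open(n+"4.pkl","wb")); p=f["pixels"][:,:,::-1]
    p=p[110:230,210:330] if n=="side" else p[110:200,280:400]
    cv2.imwrite(f"pics/{n}4.png",cv2.resize(p,None,fx=5,fy=5,interpolation=cv2.INTER_CUBIC))
```

```text
7.5667 [ 0.58316786 -0.06855062  0.21732842] [-0.14926706  0.16544448 -3.61217112] [-0.0338614  -0.01579439 -0.02347017] 0.15921330576991596
```

View pics/side4.png

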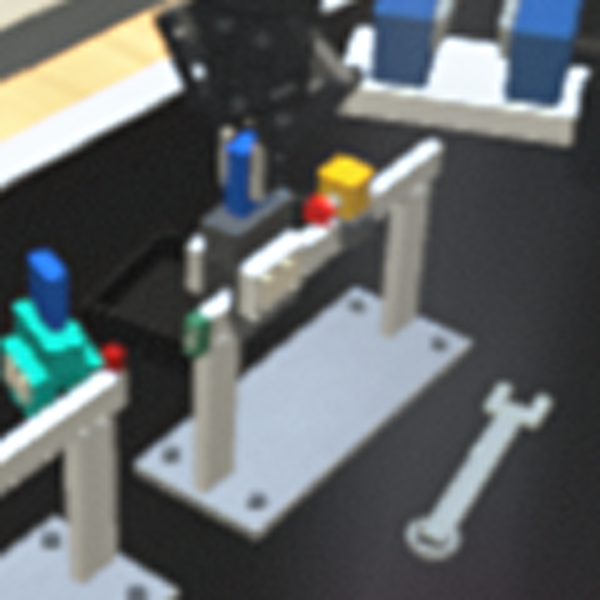

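View pics/top4.png

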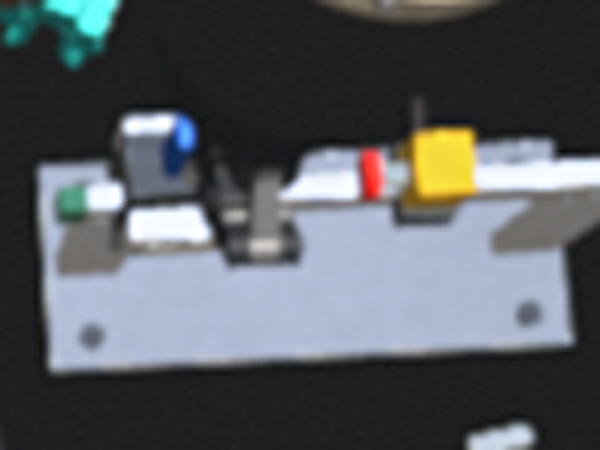

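Call:
{"name": "arm_command", "arguments": {"slide": [[0,0,0.2],[0,0,0.4],[0,0,0.6],[0,0,0.8],[0,0,0.95],[0,0,1.08],[0,0,1.16],[0,0,1.2],[0,0,1.2],[0,0,1.2]], "turn": [[0,0,0],[0,0,0],[0,0,0],[0,0,0],[0,0,0],[0,0,0],[0,0,0],[0,0,0],[0,0,0],[0,0,0]], "fingers": [0,0,0,0,0,0,0,0,0,0]}}

```text
time: 8.5
ee_pos: [0.5834, -0.0685, 0.1877]
ee_rot: [-2.303, 2.137, -0.0]
contact_force: [0.1, 0.0, -4.1]
finger_gap: 0.158
```

Call:
{"name": "arm_command", "arguments": {"slide": [[0,0,0.05],[0,0,0.1],[0,0,0.13],[0,0,0.13],[0,0,0.13]], "turn": [[0,0,0],[0,0,0],[0,0,0],[0,0,0],[0,0,0]], "fingers": [0,0,0,0,0]}}

```text
time: 8.92
ee_pos: [0.5835, -0.0685, 0.185]
ee_rot: [-2.303, 2.136, -0.001]
contact_force: [-2.0, -0.2, 2.7]
finger_gap: 0.157
```

Call:
{"name": "arm_command", "arguments": {"slide": [[0,0,0],[0,0,-0.02],[0.1,0,-0.02],[0.25,0,-0.02],[0.4,0,-0.02],[0.55,0,-0.02],[0.7,0,-0.02],[0.8,0,-0.02],[0.8,0,-0.02],[0.8,0,-0.02]], "turn": [[0,0,0],[0,0,0],[0,0,0],[0,0,0],[0,0,0],[0,0,0],[0,0,0],[0,0,0],[0,0,0],[0,0,0]], "fingers": [0,0,0,0,0,0,0,0,0,0]}}

```text
time: 9.75
ee_pos: [0.585, -0.0891, 0.185]
ee_rot: [2.302, -2.137, 0.001]
contact_force: [0.5, 0.2, 2.7]
finger_gap: 0.154
```

Run:
```python
from h import *
from station import *
s=state(); print(s["time"],s["ee_pos"],s["contact_force"],s["wrist_torque"],s["finger_gap"])
```

```text
9.75 [ 0.58498703 -0.08909752  0.18498821] [0.46419983 0.20916594 2.73874034] [ 0.20659948 -0.38642499  0.03112296] 0.15446948158342264
```

Call:
{"name": "arm_command", "arguments": {"slide": [[0.15,0,0],[0.3,0,-0.01],[0.45,0,-0.01],[0.6,0,-0.01],[0.7,0,-0.01],[0.75,0,-0.01],[0.75,0,-0.01],[0.75,0,-0.01]], "turn": [[0,0,0],[0,0,0],[0,0,0],[0,0,0],[0,0,0],[0,0,0],[0,0,0],[0,0,0]], "fingers": [0,0,0,0,0,0,0,0]}}

```text
time: 10.42
ee_pos: [0.5861, -0.1076, 0.185]
ee_rot: [2.302, -2.137, 0.0]
contact_force: [0.2, 0.9, 1.9]
finger_gap: 0.154
```

Run:
```python
from h import *
from station import *
import cv2
s=state(); print(s["time"],s["ee_pos"],s["contact_force"],s["wrist_torque"],s["finger_gap"])
for n in("side",):
    f=grab_frame(n); pickle.dump(f,open(n+"5.pkl","wb")); p=f["pixels"][:,:,::-1]
    p=p[120:200,235:315]
    cv2.imwrite(f"pics/{n}5.png",cv2.resize(p,None,fx=7,fy=7,interpolation=cv2.INTER_CUBIC))
```

```text
10.4167 [ 0.58607794 -0.10757163  0.18502537] [0.22539891 0.93236156 1.92504447] [ 0.54850924 -0.0540162   0.00329299] 0.15444221905024408
```

View pics/side5.png

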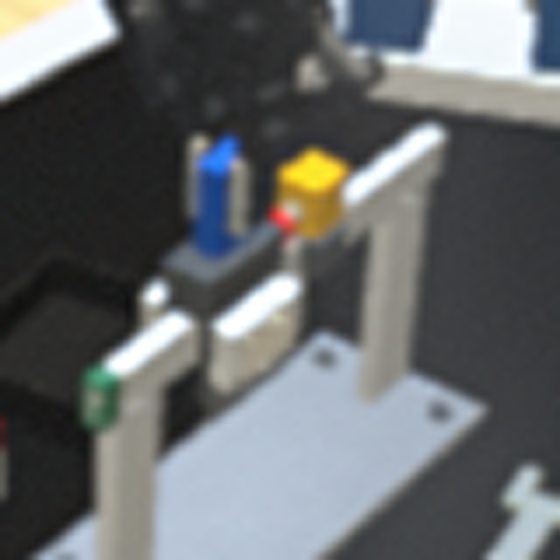

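Call:
{"name": "arm_command", "arguments": {"slide": [[0.08,0,0],[0.16,0,0],[0.24,0,0],[0.32,0,0],[0.4,0,0],[0.4,0,0]], "turn": [[0,0,0],[0,0,0],[0,0,0],[0,0,0],[0,0,0],[0,0,0]], "fingers": [0,0,0,0,0,0]}}

```text
time: 10.97
ee_pos: [0.587, -0.1174, 0.185]
ee_rot: [-2.303, 2.137, 0.0]
contact_force: [0.7, 4.2, 2.1]
finger_gap: 0.157
```

Call:
{"name": "arm_command", "arguments": {"slide": [[0.04,0,0],[0.08,0,0],[0.08,0,0],[0.08,0,0]], "turn": [[0,0,0],[0,0,0],[0,0,0],[0,0,0]], "fingers": [0,0,0,0]}}

```text
time: 11.3
ee_pos: [0.5871, -0.1191, 0.1851]
ee_rot: [2.303, -2.137, 0.0]
contact_force: [-0.4, 4.7, 1.3]
finger_gap: 0.158
```

Call:
{"name": "arm_command", "arguments": {"slide": [[0.04,0,0],[0.08,0,0],[0.08,0,0],[0.08,0,0]], "turn": [[0,0,0],[0,0,0],[0,0,0],[0,0,0]], "fingers": [0,0,0,0]}}

```text
time: 11.63
ee_pos: [0.5872, -0.1211, 0.1851]
ee_rot: [-2.303, 2.137, -0.0]
contact_force: [-0.4, 5.2, 1.1]
finger_gap: 0.158
```

Call:
{"name": "arm_command", "arguments": {"slide": [[0.04,0,0],[0.08,0,0],[0.08,0,0],[0.08,0,0]], "turn": [[0,0,0],[0,0,0],[0,0,0],[0,0,0]], "fingers": [0,0,0,0]}}

```text
time: 11.97
ee_pos: [0.5874, -0.1231, 0.1851]
ee_rot: [2.303, -2.137, 0.0]
contact_force: [-0.3, 4.1, 2.4]
finger_gap: 0.154
```

Run:
```python
from h import *
from station import *
import cv2
s=state(); print(s["time"],s["ee_pos"],s["contact_force"],s["wrist_torque"],s["finger_gap"])
for n in("side","top"):
    f=grab_frame(n); pickle.dump(f,open(n+"6.pkl","wb")); p=f["pixels"][:,:,::-1]
    p=p[120:200,235:315] if n=="side" else p[110:200,280:400]
    cv2.imwrite(f"pics/{n}6.png",cv2.resize(p,None,fx=6,fy=6,interpolation=cv2.INTER_CUBIC))
```

```text
11.9667 [ 0.58737259 -0.12305365  0.18506166] [-0.31956526  4.07182765  2.40611351] [1.80498256 0.02412382 0.04973979] 0.15441134622113312
```

View pics/side6.png

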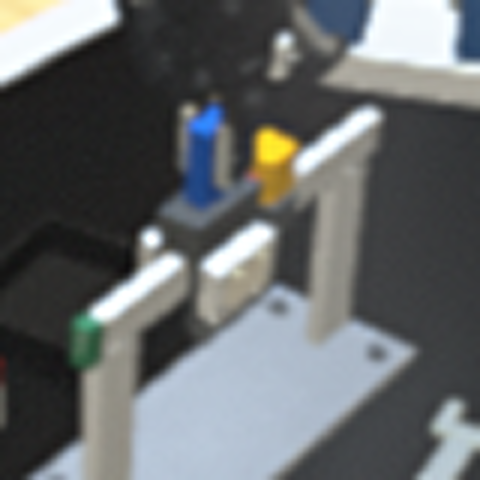

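View pics/top6.png

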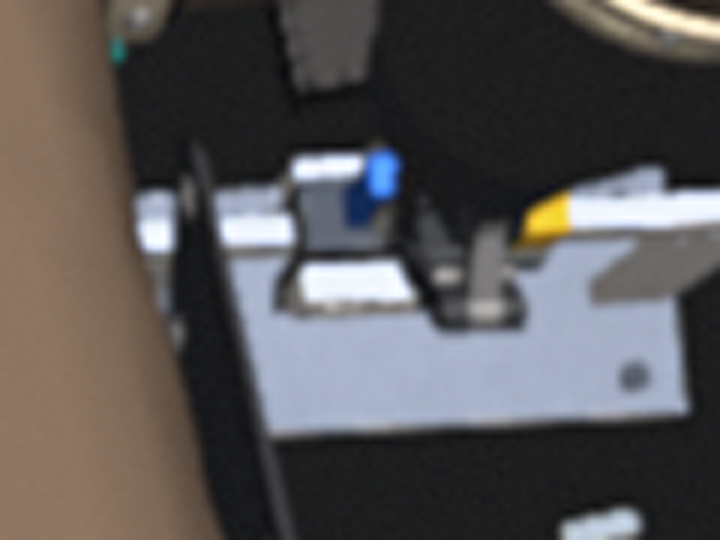

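Call:
{"name": "arm_command", "arguments": {"slide": [[0.04,0,0],[0.06,0,0],[0.06,0,0],[0.06,0,0]], "turn": [[0,0,0],[0,0,0],[0,0,0],[0,0,0]], "fingers": [0,0,0,0]}}

```text
time: 12.4
ee_pos: [0.5875, -0.1245, 0.185]
ee_rot: [-2.303, 2.137, 0.0]
contact_force: [-0.2, 4.9, 2.4]
finger_gap: 0.156
```

Call:
{"name": "arm_command", "arguments": {"slide": [[0.03,0,0],[0.05,0,0],[0.05,0,0],[0.05,0,0]], "turn": [[0,0,0],[0,0,0],[0,0,0],[0,0,0]], "fingers": [0,0,0,0]}}

```text
time: 12.73
ee_pos: [0.5875, -0.1257, 0.185]
ee_rot: [-2.303, 2.137, 0.0]
contact_force: [-0.3, 5.0, 1.3]
finger_gap: 0.156
```

Call:
{"name": "arm_command", "arguments": {"slide": [[0.03,0,0],[0.04,0,0],[0.04,0,0],[0.04,0,0]], "turn": [[0,0,0],[0,0,0],[0,0,0],[0,0,0]], "fingers": [0,0,0,0]}}

```text
time: 13.07
ee_pos: [0.5876, -0.1264, 0.185]
ee_rot: [-2.303, 2.137, 0.001]
contact_force: [-0.8, 6.1, 1.1]
finger_gap: 0.157
```

Call:
{"name": "arm_command", "arguments": {"slide": [[0.03,0,0],[0.04,0,0],[0.04,0,0],[0.04,0,0]], "turn": [[0,0,0],[0,0,0],[0,0,0],[0,0,0]], "fingers": [0,0,0,0]}}

```text
time: 13.4
ee_pos: [0.5876, -0.127, 0.185]
ee_rot: [-2.302, 2.136, 0.001]
contact_force: [-0.4, 9.1, 2.5]
finger_gap: 0.157
```

Call:
{"name": "arm_command", "arguments": {"slide": [[0.03,0,0],[0.04,0,0],[0.04,0,0],[0.04,0,0]], "turn": [[0,0,0],[0,0,0],[0,0,0],[0,0,0]], "fingers": [0,0,0,0]}}

```text
time: 13.73
ee_pos: [0.5877, -0.1276, 0.1849]
ee_rot: [-2.302, 2.136, 0.002]
contact_force: [-1.3, 10.3, 2.7]
finger_gap: 0.157
```

Call:
{"name": "arm_command", "arguments": {"slide": [[-0.02,0,0],[-0.04,0,-0.01],[-0.04,0,-0.02],[-0.04,0,-0.02]], "turn": [[0,0,0],[0,0,0],[0,0,0],[0,0,0]], "fingers": [0,0,0,0]}}

```text
time: 14.07
ee_pos: [0.5876, -0.1274, 0.1853]
ee_rot: [-2.303, 2.137, 0.001]
contact_force: [-0.1, 6.1, 0.9]
finger_gap: 0.156
```

Call:
{"name": "arm_command", "arguments": {"slide": [[-0.02,0,0],[-0.02,0,0],[-0.02,0,0]], "turn": [[0,0,0],[0,0,0],[0,0,0]], "fingers": [0,0,0]}}

```text
time: 14.32
ee_pos: [0.5876, -0.1273, 0.1854]
ee_rot: [2.303, -2.137, -0.0]
contact_force: [0.5, 4.4, 0.1]
finger_gap: 0.159
```

Call:
{"name": "arm_command", "arguments": {"slide": [[-0.02,0,0],[-0.02,0,0],[-0.02,0,0]], "turn": [[0,0,0],[0,0,0],[0,0,0]], "fingers": [0,0,0]}}

```text
time: 14.57
ee_pos: [0.5876, -0.1269, 0.1854]
ee_rot: [2.303, -2.137, -0.0]
contact_force: [1.4, 2.4, -1.3]
finger_gap: 0.155
```

Call:
{"name": "arm_command", "arguments": {"slide": [[0,0,0],[0,0,0],[0,0,0],[0,0,0],[0,0,0],[0,0,0]], "turn": [[0,0,0],[0,0,0],[0,0,0],[0,0,0],[0,0,0],[0,0,0]], "fingers": [0.16,0.18,0.2,0.3,0.4,0.5]}}

```text
time: 15.07
ee_pos: [0.5876, -0.127, 0.1856]
ee_rot: [2.303, -2.137, 0.0]
contact_force: [-0.7, 0.4, 0.5]
finger_gap: 0.495
```

Run:
```python
from h import *
from station import *
import cv2
s=state(); print(s["time"],s["ee_pos"],s["contact_force"],s["wrist_torque"],s["finger_gap"])
for n in("side",):
    f=grab_frame(n); pickle.dump(f,open(n+"7.pkl","wb")); p=f["pixels"][:,:,::-1]
    p=p[120:200,235:315]
    cv2.imwrite(f"pics/{n}7.png",cv2.resize(p,None,fx=7,fy=7,interpolation=cv2.INTER_CUBIC))
```

```text
15.0667 [ 0.5875812  -0.12703724  0.18564953] [-0.7496605   0.37809072  0.47756969] [ 0.00574537 -0.02303331  0.01443343] 0.49495467118339265
```

View pics/side7.png

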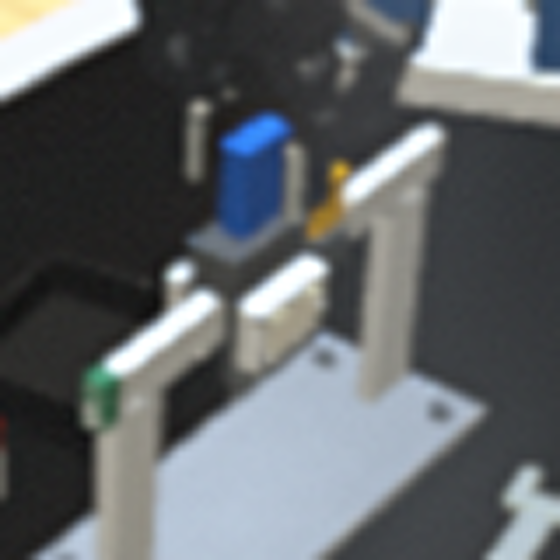

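Released. I'll lift straight up, then move back so the camera views are clear.

Call:
{"name": "arm_command", "arguments": {"slide": [[0,0,0],[0,0,-0.3],[0,0,-0.8],[0,0,-1.4],[0,0,-2],[0,0,-2.6],[0,0,-3.2],[0,0,-3.8],[0,0,-4],[0,1,-4],[0,2,-4],[0,3,-4],[0,4,-4],[0,5,-4],[0,5,-4],[0,5,-4],[0,5,-4]], "turn": [[0,0,0],[0,0,0],[0,0,0],[0,0,0],[0,0,0],[0,0,0],[0,0,0],[0,0,0],[0,0,0],[0,0,0],[0,0,0],[0,0,0],[0,0,0],[0,0,0],[0,0,0],[0,0,0],[0,0,0]], "fingers": [0.8,1,1,1,1,1,1,1,1,1,1,1,1,1,1,1,1]}}

```text
time: 16.53
ee_pos: [0.4633, -0.1361, 0.2859]
ee_rot: [-2.303, 2.136, -0.001]
contact_force: [-0.6, -0.1, -0.9]
finger_gap: 0.992
```

Run:
```python
from h import *
from station import *
import cv2
s=state(); print(s["time"],s["ee_pos"],s["contact_force"])
for n in("side","top"):
    f=grab_frame(n); pickle.dump(f,open(n+"8.pkl","wb")); p=f["pixels"][:,:,::-1]
    cv2.imwrite(f"pics/{n}8f.png",p)
    p=p[120:200,235:315] if n=="side" else p[110:200,280:400]
    cv2.imwrite(f"pics/{n}8.png",cv2.resize(p,None,fx=6.5,fy=6.5,interpolation=cv2.INTER_CUBIC))
```

```text
16.5333 [ 0.46331957 -0.13613359  0.28590131] [-0.64037073 -0.12925493 -0.89971059]
```

View pics/side8.png

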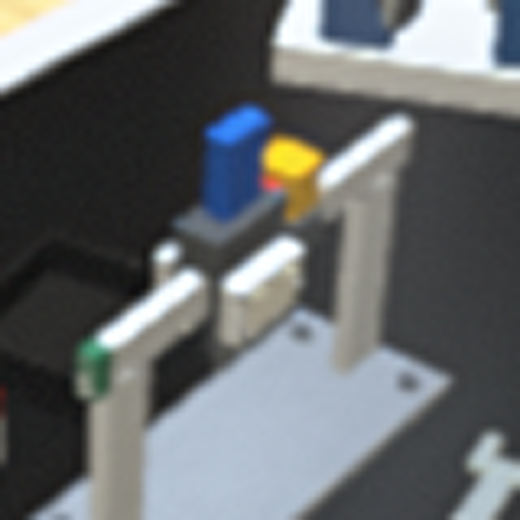

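View pics/top8.png

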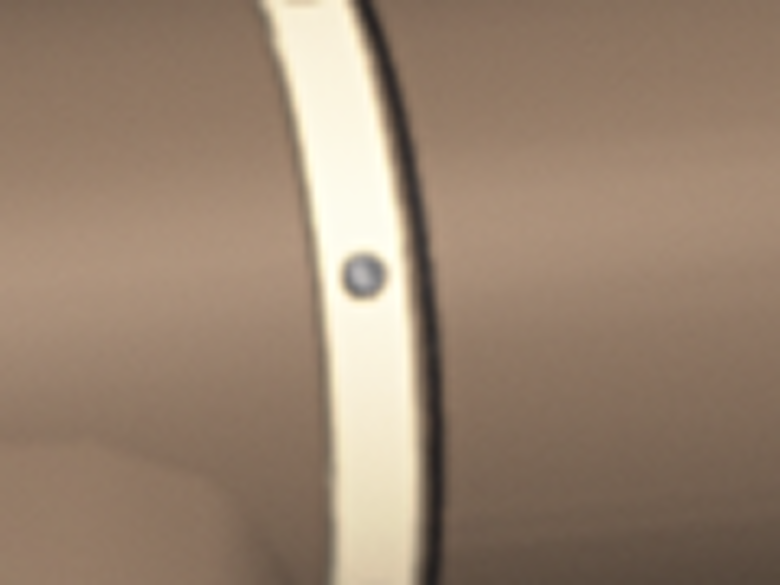

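View pics/top8f.png

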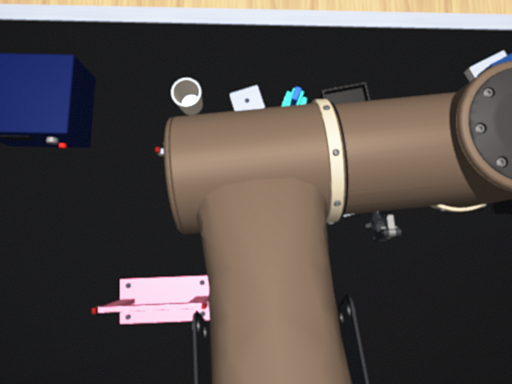

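Call:
{"name": "arm_command", "arguments": {"slide": [[1,0.5,0],[2,1,0],[3.2,1.7,0],[4.4,2.3,0],[5.6,3,0],[6.8,3.6,0],[8,4.2,0],[9.2,4.9,0],[10.4,5.5,0],[11.6,6.1,0],[12.8,6.8,0],[14,7.4,0],[15,8,0],[16,8.5,0],[17,9,0],[17,9,0],[17,9,0]], "turn": [[0,0,0],[0,0,0],[0,0,0],[0,0,0.5],[0,0,1],[0,0,2],[0,0,3],[0,0,4],[0,0,5],[0,0,6],[0,0,7],[0,0,8],[0,0,9],[0,0,10],[0,0,10],[0,0,10],[0,0,10]], "fingers": [1,1,1,1,1,1,1,1,1,1,1,1,1,1,1,1,1]}}

```text
time: 18.05
ee_pos: [0.2698, -0.5782, 0.2836]
ee_rot: [1.181, -2.91, -0.004]
contact_force: [0.9, -0.1, 0.6]
finger_gap: 0.998
```

Run:
```python
from h import *
from station import *
import cv2
s=state(); print(s["time"],s["ee_pos"],s["contact_force"])
for n in("side","top"):
    f=grab_frame(n); pickle.dump(f,open(n+"9.pkl","wb")); p=f["pixels"][:,:,::-1]
    cv2.imwrite(f"pics/{n}9f.png",p)
    p=p[120:200,235:315] if n=="side" else p[120:195,280:420]
    cv2.imwrite(f"pics/{n}9.png",cv2.resize(p,None,fx=5.7,fy=5.7,interpolation=cv2.INTER_CUBIC))
```

```text
18.05 [ 0.26983717 -0.57820383  0.28357582] [ 0.88852367 -0.14295075  0.58697995]
```

View pics/top9.png

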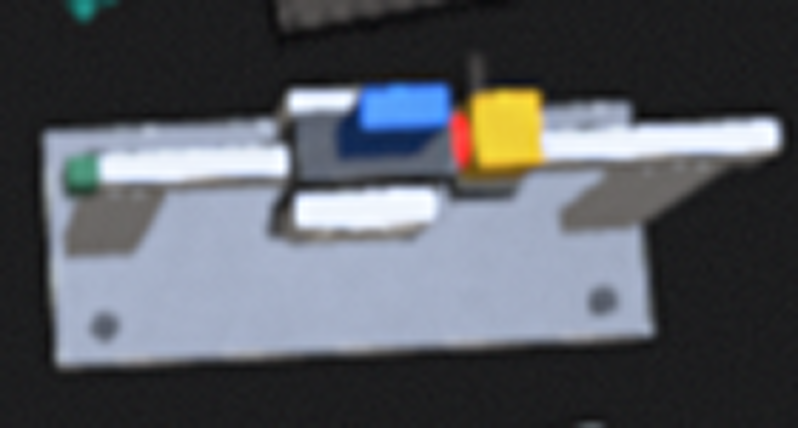

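View pics/top9f.png

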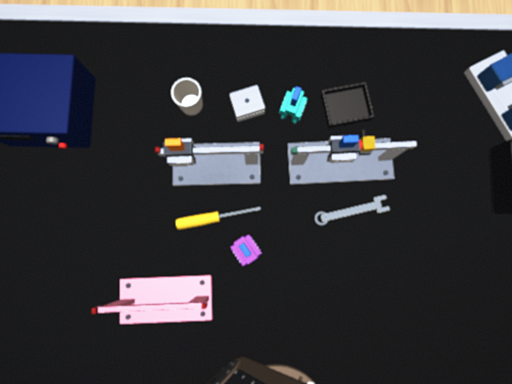

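Run:
```python
from h import *
t=pickle.load(open("top9.pkl","rb")); s=pickle.load(open("side9.pkl","rb"))
B=lambda p,z: ray(t,*uc(p,5.7,(280,120)),z)
b0=np.array([.5795,-.0176,0]);u=np.array([np.cos(-1.496),np.sin(-1.496),0])
for n,p,z in(("gTL",(362,86),.22),("gTR",(450,84),.22),("gBR",(450,129),.22),("gBL",(358,131),.22),("saddleR",(453,145),.174),("saddleL",(292,145),.174),("redR",(469,141),.162),("redR0",(437,141),.162),("redL0",(412,141),.162),("yelL z18",(470,130),.18)):
    X=B(p,z); d=X-b0; print(n,X.round(4),"along",(d@u).round(4),"across",(d[0]*-u[1]+d[1]*u[0]).round(4))
import cv2
p=s["pixels"][125:185,250:310][:,:,::-1]; p0=pickle.load(open("side0.pkl","rb"))["pixels"][125:185,250:310][:,:,::-1]
q=t["pixels"][125:165,325:385][:,:,::-1]; q0=pickle.load(open("top0.pkl","rb"))["pixels"][125:165,325:385][:,:,::-1]
r=lambda a:cv2.resize(a,None,fx=6.5,fy=6.5,interpolation=cv2.INTER_CUBIC)
cv2.imwrite("pics/cmpS.png",np.hstack([r(p0),r(p)])); cv2.imwrite("pics/cmpT.png",np.vstack([r(q0),r(q)]))
```

```text
gTL [ 0.5945 -0.1111  0.22  ] along 0.0944 across 0.0079
gTR [ 0.5958 -0.1407  0.22  ] along 0.124 across 0.007
gBR [ 0.5802 -0.1405  0.22  ] along 0.1226 across -0.0084
gBL [ 0.5789 -0.1096  0.22  ] along 0.0917 across -0.0075
saddleR [ 0.5866 -0.1528  0.174 ] along 0.1354 across -0.003
saddleL [ 0.5855 -0.0957  0.174 ] along 0.0783 across 0.0001
redR [ 0.5913 -0.1616  0.162 ] along 0.1444 across 0.001
redR0 [ 0.5911 -0.15    0.162 ] along 0.1329 across 0.0017
redL0 [ 0.5909 -0.141   0.162 ] along 0.1239 across 0.0022
yelL z18 [ 0.5906 -0.1574  0.18  ] along 0.1402 across 0.0007
```

View pics/cmpS.png

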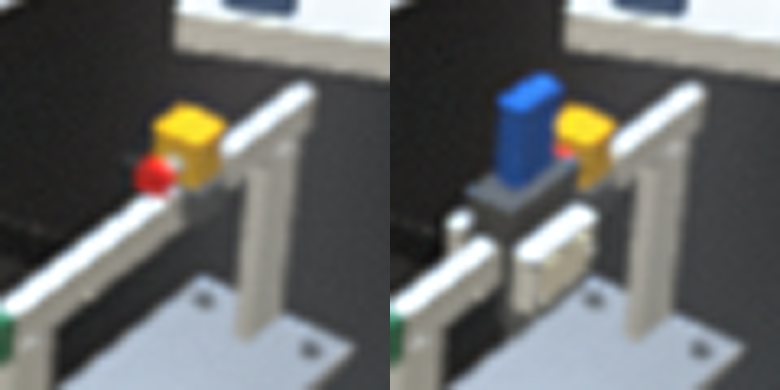

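View pics/cmpT.png

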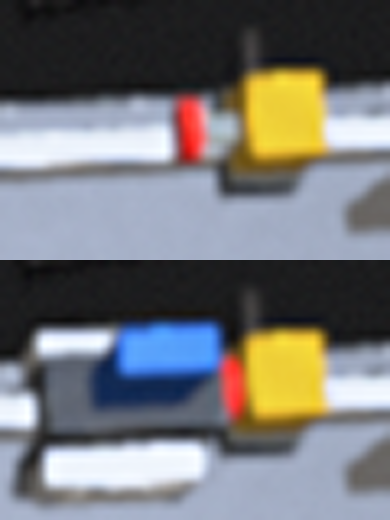

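```bash
python3 -c "
from station import *
print(ticket.job_done()); print(state()['time'])"
```

```text
the job is handed in; nothing more can be done
None
the job is handed in; nothing more can be done
```

The blue-gripped carrier is parked on the second rail holding the plunger in. I handed the job in soon after 18 s. It reports no verdict, so what follows rests on my own checks.

**What I did:** I gripped the carrier at 40 N and lifted it about 80 mm. I carried it over the red stop and hung it about 50 mm in from the green end. I then slid it along until the pushing force climbed from about 5 N to 10 N within 2 mm, which marks the plunger fully home. After that I eased the push back to about 2 N, let go and moved the arm well clear.

**Last checks:**
- **Plunger:** in the final top picture the carrier's front face is about 135 to 136 mm from the green end, and the free plunger face stood at 124 mm. That puts the plunger about 11.5 to 12 mm in, good to roughly 1 mm, and the force rise agrees.
- **Carrier position:** it looks upright, centred on the rail and in line with it.
- **Forces:** the highest pushing force I read was about 10 N, against the 25 N limit. I only read forces at the end of each move, so I did not see every moment.
- **Other things:** the orange carrier, beaker, mould, tray, screwdriver and spanner look unmoved when I compare the first and last top pictures by eye.

No check failed. The camera readings of the carrier's middle differed by about 1 mm (107 and 108 mm from the green end), which is within the calibration.

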